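# Strip the capper's intake filter

### The arm

A 6-joint arm with a two-finger parallel gripper is mounted at the origin on the work surface. World frame = base frame: x ahead of the robot, y to its left, z up, the work surface at z = 0. Lengths are in mm, angles in rad, forces in N, time in s.
With the tool pointing down it reaches from about 350 to 850 mm from the base axis. Payload 8.1 kg.
Tool frame: the origin (TCP) lies at the very end of the fingers, on their centre line; the grasp point (between the pads) lies 19 mm behind it; z points along the fingers, y is the line along which they close (so a half turn about z gives the same grasp; the last joint's range is limited). The gripper opens to 93 mm and grips with 3 to 60 N. Pads are 15 mm wide; open, the fingers measure 128 mm over their backs; the gripper's body (75 mm by 188 mm) begins 65 mm behind the grasp point.
Start: joints at [-1.303, 0.13, 1.488, -0, 1.523, -0.085], TCP at [207.336, -563.043, 218.635] pointing down, gripper open.
Joint ranges: [-2.96, 2.96], [-0.89, 2.26], [0.02, 2.5], [-1.34, 4.48], [0, 2.73], [-2.66, 2.66]. Speed limits (rad/s): [2.39, 2.39, 2.79, 3.14, 3.14, 3.14].

### API

Orientations are given as a 3x3 rotation matrix whose columns are the frame's x, y, z axes.
In Python, from station import robot gives the robot as it stands. The module is installed in compiled form; this text tells all that it offers. Calls block until the motion is done:
- robot.move_ptp(position, orientation): joint-space move of the TCP to a pose.
- robot.move_linear(position, feed=150, ori=None, stop_force=None): straight line of the TCP; ori=None keeps the orientation; feed is the mean speed in mm/s. With stop_force (N) it stops when the force on the tool has changed by that much, and returns True; else False.
- robot.movej(angles): joint-space move.
- robot.command_gripper(opening): opening from 0.0 (shut) to 1.0 (fully open); the grip force is fixed at half the most; returns when the fingers have stopped.
- robot.sleep(seconds).
- robot.inverse_kinematics(position, orientation): joint angles nearest the present ones, or None.
- robot.read_state(): the state.
- robot.grab_frame(name): name is "scene" or "top" or "wrist"; returns a dict with "img" (400x640x3 uint8, red, green, blue), "depth" (400x640 float32, mm along the optical axis (not along the pixel's ray), 0 where there is no reading), "intrinsics" (3x3 intrinsics, pixels), "k1" (the pictures are not rectified: a ray, as slopes to the right and down, at radius r is drawn at 1 + k1 r^2 times it, then the intrinsics apply), "R" (3x3) and "t" (3): a world point X has camera coordinates R X + t; the wrist camera has in their place "hand_eye" (4x4, takes a point from camera to tool coordinates, whose origin is the TCP and whose axes are the flange's). Camera axes: x right, y down, z forward; pixel columns grow to the right and rows downward; lengths in mm; the calibration is good to about 2 mm. A picture is of the moment at which its call begins: read the wrist's pose just before it.
A pose or a line that the arm cannot do raises robot.IKError and nothing moves.
- robot.hand_in(): hands the job in; it is judged then, once.
Trained networks look in the newest picture that a camera, given by its name, has taken for a name from the list of things; names that differ only in an ending like _2 or _b are one class to them, and where a whole thing is asked for, a point or a joint stands for the part that bears it (a point fixed in the world has none). Each returns a list of dicts, best first, with "p" (0 to 1); they miss things now and then, are a little off and sometimes report something else, mostly with a low value. They report only what shows in the picture. A call takes as long as a camera call.
- robot.cut_out(query, camera): "pixels" (400x640 bool, what is visible of it) and "at" ([column, row] in pixels, amid what is visible of it).
The state is a dict: "time": time; "joint_positions": joint angles; "qvel": joint speeds; "joint_torque": joint torques, N m; "ee_pos": TCP position; "tool_rot": TCP orientation; "wrist_force": force on the tool from outside, world axes, zero at the start; "wrist_torque": the same for the moment, N m; "gripper_width": opening from 0.0 (shut) to 1.0 (fully open); "grip_force": force on a finger pad.
Only numpy, scipy, OpenCV 4.12 (cv2) and the standard library are available. Lean on these libraries where they do the work, as an engineer would, in place of code of your own. Each camera call takes 0.05 s, during which the arm holds its last target. There are 200 camera calls.

### The job

Strip the leaning air filter of the bottle capper so that its element can be changed. Turn the white bowl anticlockwise by its wing until its lugs reach the slots, lift it free straight along the filter's axis without pulling the element along, and stand it upright on its open end in the parts tray; then draw the paper element off its spigot and put it in the tray beside the bowl. Set both down rather than dropping them, and do not disturb the two vials or the loose cap.

Things in the scene. Friction and masses are not known exactly. Their poses are not given: they have to be found in the camera images.
- filter: Fixed aluminium air filter head: round socket, 98 mm wide, on a steel bracket, leaning 30 deg from vertical. Origin: centre of the flat socket floor, 105 mm above the bench. z: filter axis, up out of the socket, leaning roughly towards the robot (at yaw 0 to -x). y: level, along the two pipe ports, whose elbows reach 90 mm out, all below the lip. A spigot (18 mm wide, 14 high) stands mid-floor.
- filter_slot (a point): Middle of one of the two slots (48 deg wide) in the socket's lip, 38.5 mm from the axis on the filter's +y side, at the lip's top, 12 mm above the socket floor; axes as filter. The other slot is opposite at -y. Elsewhere the lip (inner radius 35.7 mm, underside 6.6 mm above the floor) holds the bowl's lugs down.
- bowl: Loose white bowl, 160 g, an upturned cup over the element: 66 mm outer, 59 mm inner diameter, 70 mm high, open below; straight wing on top, 60 mm along x, 14 mm thick along y, 70 to 104 mm above the rim. Origin: centre of its rim (on the socket floor when seated); z to the wing. Starts seated and locked, wing 41 to 67 deg clockwise of the ports' line. It clears the element 62 mm up the axis.
- bowl_grip (a point): The middle of the bowl's wing, 94 mm above its rim on its axis; axes as bowl. This is the place to take it, across the 14 mm thickness.
- bowl_lug (a point): End of the bowl's lug at +x (the other is at -x), 39.5 mm from its axis, 2.5 mm above its rim; lugs 19 mm wide, 5 mm high, below the wing's ends. Turned anticlockwise seen from above, they stand in the slots from 8 deg before the wing lies along filter y, to a stop 5 deg after; there the bowl lifts out along the axis. It turns easily (gravity and friction only), with 1.6 mm play under the lip.
- element: Loose filter element, 60 g, white pleated paper with grey ends: a cylinder 40 mm in diameter, 60 mm high, under the bowl at the start. Origin: centre of its underside; z: its axis. It stands on the socket floor, its 23 mm bore over the spigot (up to 2.5 mm off the filter axis), held by nothing else, and comes off after 14 mm along the axis.
- element_mid (a point): Centre of the element, half-way up (30 mm above its underside); axes as element.
- tray: Fixed open black plastic parts tray, 170 mm (its x) by 260 mm (its y) and 22 mm high, walls and floor 3 mm thick. Origin: centre of its underside on the bench, z up. The bowl and the element both fit side by side along its y.
- vial_a_mid (a point): Half-way up a loose capped amber glass vial, 37 mm in diameter and 94 mm high, standing on the far side of the bench. Bystander.
- vial_b_mid (a point): Half-way up the second, equal vial. Bystander.
- cap_mid (a point): Centre of a loose black vial cap, 25 mm in diameter and 24 mm high, lying mouth down on the bench at the robot's side of the work. Bystander.

How it is judged:
By the outcome, as a careful person would: the job done as asked, in the order asked, and still so for the second after the job is handed in, with the robot touching nothing.
It also fails if it takes over 59 s, if anything falls off the work surface, if the arm or the gripper's body presses on something with over 40 N, if the wrist force passes 120 N, or if a joint passes its speed limit or range.

## Working session

There is one attempt and no reset: what is moved stays moved. The work goes in short steps, each a Python script; the robot and the scene stay as the last script left them, time stands still between calls to the robot, and variables do not carry over. Pictures are saved under pics/ and viewed, at most 10 in all, crops included, and the job is handed in when it is done.

```bash
mkdir -p pics; cat > h.py <<'E'
import numpy as np, cv2
from station import robot
def rays(f,uv):
    K=f["intrinsics"];uv=np.atleast_2d(uv).astype(float)
    d=np.c_[(uv[:,0]-K[0,2])/K[0,0],(uv[:,1]-K[1,2])/K[1,1]];s=d.copy()
    for _ in range(15): s=d/(1+f["k1"]*(s**2).sum(1))[:,None]
    return np.c_[s,np.ones(len(s))]
def toworld(f,P,st=None):
    if "R" in f: return (P-f["t"])@f["R"]
    H=f["hand_eye"];Q=P@H[:3,:3].T+H[:3,3]
    return Q@np.array(st["tool_rot"]).T+np.array(st["ee_pos"])
def cloud(f,mask,st=None):
    v,u=np.nonzero(mask&(f["depth"]>0))
    return toworld(f,rays(f,np.c_[u,v])*f["depth"][v,u][:,None],st)
def save(f,n): cv2.imwrite("pics/"+n,f["img"][:,:,::-1])
E
python3 - <<'E'
from h import *
for c in ["scene","top"]:
    f=robot.grab_frame(c); save(f,c+"0.png"); np.savez(c+"0.npz",**f)
    print(c,"cam at",(-f["R"].T@f["t"]).round(),f["k1"])
    for q in ["filter","bowl","tray","element","vial_a_mid","cap_mid"]:
        for r in robot.cut_out(q,c)[:3]:
            if r["p"]<.3: continue
            P=cloud(f,r["pixels"])
            print(q,round(r["p"],2),np.round(r["at"]),r["pixels"].sum(), np.median(P,0).round(), P.min(0).round(),P.max(0).round()) if len(P) else print(q,'nodepth')
            np.save(f"m_{c}_{q}.npy",r["pixels"]) if r is not None else 0
print(robot.read_state()["time"])
E
```

```text
scene cam at [ 910. -497.  609.] 0.02506192249877511
filter 0.68 [335. 188.] 2493 [558. 137.  60.] [424.  70.  -4.] [607. 229. 139.]
bowl 0.64 [310. 136.] 1563 [508. 139. 161.] [271. 118.  -5.] [549. 512. 208.]
bowl 0.48 [336. 186.] 2470 [558. 138.  62.] [465.  70.  -2.] [605. 217. 139.]
tray 0.74 [232. 306.] 13545 [ 547. -192.    3.] [ 421. -321.   -4.] [658. -31.  26.]
vial_a_mid 0.87 [425. 250.] 814 [788.  68.  52.] [767.  59.  -3.] [803. 132.  96.]
cap_mid 0.48 [236. 205.] 133 [394.  12.  18.] [380.   4.  -1.] [402.  27.  24.]
top cam at [505. -10. 940.] -0.10112316309463748
filter 0.57 [252. 205.] 1841 [550. 140. 104.] [488.  73.  -3.] [605. 243. 147.]
bowl 0.71 [241. 230.] 1581 [506. 146. 168.] [441. 120.  -4.] [551. 196. 208.]
bowl 0.71 [351. 110.] 378 [741. -58.  62.] [731. -79.  -3.] [791. -41.  98.]
tray 0.88 [408. 210.] 9708 [ 546. -177.    3.] [ 437. -318.   -3.] [654. -32.  29.]
vial_a_mid 0.55 [284.  97.] 393 [776.  77.  59.] [767.  62.  -4.] [809. 104.  97.]
cap_mid 0.62 [350. 112.] 371 [741. -57.  61.] [731. -81.  -4.] [782. -41.  98.]
0.7
```

View pics/top0.png

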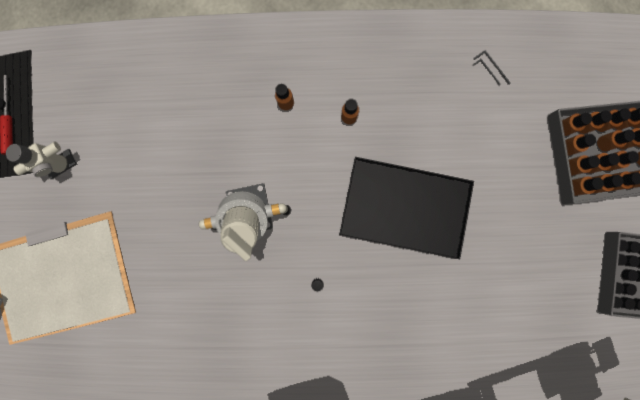

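View pics/scene0.png

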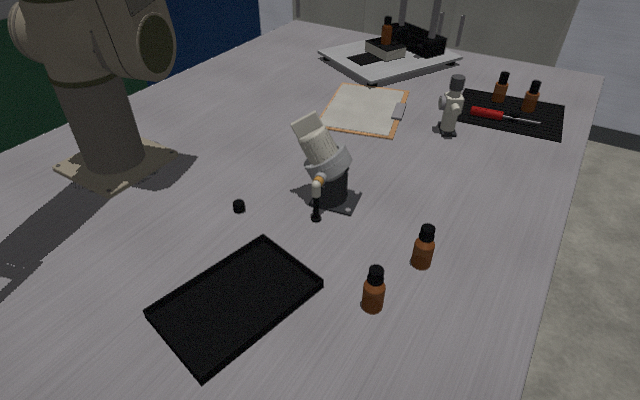

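The top view shows the filter at about (245,215), ports at (205,224) and (283,210), which gives a yaw of about 10°. The wing runs (225,240) to (250,257), the tray is at (406,208), the cap at (317,285) and the vials at (284,97) and (350,111). The scene view agrees. Next I'll fit the filter and tray model to the depth.

```bash
cat > fit.py <<'E'
from h import *
from scipy.optimize import least_squares
def Rf(yaw):
    c,s=np.cos(yaw),np.sin(yaw); a=np.radians(30)
    return np.array([[c,-s,0],[s,c,0],[0,0,1]])@np.array([[np.cos(a),0,-np.sin(a)],[0,1,0],[np.sin(a),0,np.cos(a)]])
def cyl(p,r,z0,z1):
    d=np.c_[np.hypot(p[:,0],p[:,1])-r,np.abs(p[:,2]-(z0+z1)/2)-(z1-z0)/2]
    return np.linalg.norm(np.maximum(d,0),axis=1)+np.minimum(d.max(1),0)
def box(p,h):
    d=np.abs(p)-h
    return np.linalg.norm(np.maximum(d,0),axis=1)+np.minimum(d.max(1),0)
def res(q,P,zf=0):
    p=(P-[q[0],q[1],105+zf])@Rf(q[2])
    c,s=np.cos(q[3]),np.sin(q[3]); w=np.c_[p[:,0]*c+p[:,1]*s,-p[:,0]*s+p[:,1]*c,p[:,2]-87]
    return np.minimum(np.minimum(cyl(p,33,0,70),cyl(p,49,-20,12)),box(w,[30,7,17]))
def fit(P,q0):
    return least_squares(res,q0,args=(P,),loss="soft_l1",f_scale=1.5,x_scale=[1,1,.02,.02])
E
python3 - <<'E'
from fit import *
Ps=[]
for c in ["top","scene"]:
    f=dict(np.load(c+"0.npz")); A=cloud(f,np.ones((400,640),bool))
    P=A[(np.linalg.norm((A-[520,142,150])[:,:2],axis=1)<85)&(A[:,2]>110)]
    # keep within upper part
    Ps.append(P)
for n,P in [("top",Ps[0]),("scene",Ps[1]),("both",np.vstack(Ps))]:
    best=min((fit(P,[550,140,.17,np.radians(a)]) for a in (25,36,47)),key=lambda r:r.cost)
    print(n,len(P),best.x[:2].round(1),np.degrees(best.x[2:]).round(1),np.median(np.abs(best.fun)).round(2))
f=dict(np.load("top0.npz"));hsv=cv2.cvtColor(f["img"],cv2.COLOR_RGB2HSV)
# tray from top mask: rim points
m=np.load("m_top_tray.npy");P=cloud(f,m)
K=np.float32(np.argwhere(m)[:,::-1]); r=rays(f,K)
C=-f["R"].T@f["t"]; d=r@f["R"]; W=C+d*((20-C[2])/d[:,2])[:,None]
print("tray",cv2.minAreaRect(np.float32(W[:,:2])))
Q=P[P[:,2]>15]; print(len(Q),cv2.minAreaRect(np.float32(Q[:,:2])))
E
```

```text
top 2308 [525.1 159.1] [ 9.  30.1] 0.85
scene 2008 [525.2 158. ] [ 8.  30.7] 1.02
both 4316 [525.2 158.6] [ 8.5 30.4] 0.95
tray ((545.8592529296875, -175.61756896972656), (260.4002380371094, 170.49166870117188), 77.38552856445312)
585 ((545.7824096679688, -175.76559448242188), (260.28033447265625, 170.18362426757812), 77.1348648071289)
```

```bash
cat >> fit.py <<'E'
O=np.array([525.2,158.6,105]); YAW=np.radians(8.5); WA=np.radians(30.4)
def tool(ang,sgn=1,yaw=None):
    """tool pointing down filter axis, tool y = sgn * bowl-y for wing angle ang"""
    R=Rf(YAW if yaw is None else yaw); by=R@[-np.sin(ang),np.cos(ang),0]; y=sgn*by; z=-R[:,2]
    return np.c_[np.cross(y,z),y,z]
def at(h,O_=None): return (O if O_ is None else O_)+Rf(YAW)[:,2]*h
E
python3 - <<'E'
from fit import *
for s in (1,-1):
    for a in (WA,np.radians(60),np.radians(88.5)):
        for h in (75,195): 
            q=robot.inverse_kinematics(at(h),tool(a,s)); print(s,round(np.degrees(a)),h,None if q is None else np.round(q,2))
E
```

```text
1 30 75 [ 0.24 -0.65  2.32 -0.05  0.95 -1.99]
1 30 195 None
1 60 75 [ 0.24 -0.65  2.32 -0.05  0.95 -2.51]
1 60 195 None
1 88 75 None
1 88 195 None
-1 30 75 [ 0.24 -0.65  2.32 -0.05  0.95  1.15]
-1 30 195 None
-1 60 75 [ 0.24 -0.65  2.32 -0.05  0.95  0.63]
-1 60 195 None
-1 88 75 [ 0.24 -0.65  2.32 -0.05  0.95  0.13]
-1 88 195 None
```

```bash
python3 - <<'E'
from fit import *
for a in (WA,np.radians(88.5)):
    for h in range(75,200,10):
        q=robot.inverse_kinematics(at(h),tool(a,-1)); print(round(np.degrees(a)),h,None if q is None else np.round(q,2))
# pre pose alternatives
T=tool(WA,-1)
for dx in (0,40,80):
  for h in (110,140):
    q=robot.inverse_kinematics(at(h)+[dx,0,0.],T); print(dx,h,None if q is None else np.round(q,2))
E
```

```text
30 75 [ 0.24 -0.65  2.32 -0.05  0.95  1.15]
30 85 [ 0.24 -0.67  2.32 -0.05  0.98  1.15]
30 95 [ 0.24 -0.7   2.31 -0.05  1.    1.15]
30 105 [ 0.24 -0.72  2.31 -0.05  1.03  1.15]
30 115 [ 0.24 -0.75  2.31 -0.05  1.06  1.15]
30 125 [ 0.24 -0.77  2.31 -0.05  1.08  1.15]
30 135 [ 0.24 -0.79  2.3  -0.05  1.11  1.15]
30 145 [ 0.25 -0.81  2.3  -0.05  1.14  1.15]
30 155 [ 0.25 -0.84  2.29 -0.05  1.16  1.15]
30 165 [ 0.25 -0.85  2.29 -0.05  1.19  1.15]
30 175 [ 0.25 -0.87  2.28 -0.06  1.21  1.15]
30 185 [ 0.25 -0.89  2.27 -0.06  1.24  1.15]
30 195 None
88 75 [ 0.24 -0.65  2.32 -0.05  0.95  0.13]
88 85 [ 0.24 -0.67  2.32 -0.05  0.98  0.13]
88 95 [ 0.24 -0.7   2.31 -0.05  1.    0.13]
88 105 [ 0.24 -0.72  2.31 -0.05  1.03  0.13]
88 115 [ 0.24 -0.75  2.31 -0.05  1.06  0.13]
88 125 [ 0.24 -0.77  2.31 -0.05  1.08  0.13]
88 135 [ 0.24 -0.79  2.3  -0.05  1.11  0.13]
88 145 [ 0.25 -0.81  2.3  -0.05  1.14  0.13]
88 155 [ 0.25 -0.84  2.29 -0.05  1.16  0.13]
88 165 [ 0.25 -0.85  2.29 -0.05  1.19  0.14]
88 175 [ 0.25 -0.87  2.28 -0.06  1.21  0.14]
88 185 [ 0.25 -0.89  2.27 -0.06  1.24  0.14]
88 195 None
0 110 [ 0.24 -0.74  2.31 -0.05  1.04  1.15]
0 140 [ 0.25 -0.8   2.3  -0.05  1.12  1.15]
40 110 [ 0.21 -0.59  2.23 -0.04  0.98  1.12]
40 140 [ 0.22 -0.66  2.22 -0.04  1.06  1.12]
80 110 [ 0.19 -0.46  2.14 -0.03  0.94  1.09]
80 140 [ 0.19 -0.52  2.14 -0.03  1.01  1.09]
```

```bash
python3 - <<'E'
from fit import *
robot.move_ptp(at(180)+[0,0,0],tool(WA,-1))
st=robot.read_state(); f=robot.grab_frame("wrist"); save(f,"w1.png")
A=cloud(f,np.ones((400,640),bool),st)
P=A[(np.linalg.norm((A-[500,155,150])[:,:2],axis=1)<95)&(A[:,2]>110)&((A-st["ee_pos"])@np.array(st["tool_rot"])[:,2]>10)]
b=fit(P,[O[0],O[1],YAW,WA]); print(len(P),b.x[:2],np.degrees(b.x[2:]),np.median(np.abs(b.fun)))
print(st["time"],np.round(st["ee_pos"],1),np.round(at(180),1),st["wrist_force"])
E
```

```text
8023 [524.21729572 157.13954784] [10.1159371  29.65646423] 0.6235968700979697
3.325 [436.5 144.8 261. ] [436.2 145.3 260.9] [ 0.75150616 -0.31083201 -0.10269792]
```

View pics/w1.png

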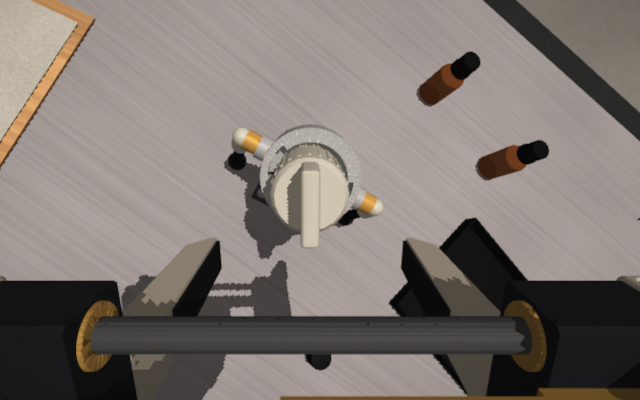

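The wrist view shows the wing upright in the picture at column 311, centred between the fingers. The ports are at (245,140) and (372,206), and the fit moved by less than 2 mm. I'll grasp and turn.

```bash
sed -i 's/^O=.*/O=np.array([524.6,157.6,105]); YAW=np.radians(9.6); WA=np.radians(29.9)/' fit.py
python3 - <<'E'
from fit import *
p=lambda n:(lambda s:print(n,round(s["time"],2),np.round(s["ee_pos"],1),"F",np.round(s["wrist_force"],1),"T",np.round(s["wrist_torque"],2),round(s["gripper_width"]*93,1),round(s["grip_force"],1)))(robot.read_state())
robot.move_linear(at(150),100,tool(WA,-1))
print(robot.move_linear(at(76),80,tool(WA,-1),stop_force=10)); p("down")
robot.command_gripper(0.0); p("closed")
w=robot.read_state()["gripper_width"]*93
if 11<w<17:
    q0=np.array(robot.read_state()["joint_positions"])
    q1=np.array(robot.inverse_kinematics(at(76),tool(np.radians(88.5),-1))); print(np.round(q0,3),np.round(q1,3))
    for k in (.25,.5,.75,1):
        robot.movej(q0+(q1-q0)*k); p(k)
        s=robot.read_state()
        if np.linalg.norm(s["wrist_force"])>40: break
    f=robot.grab_frame("wrist"); save(f,"w2.png")
E
```

```text
False
down 4.9 [487.3 151.3 171.5] F [0.  0.  0.7] T [-0.05  0.18  0.05] 93.0 0.0
closed 6.1 [487.  151.2 170.5] F [ 0.2 -0.1 -2. ] T [0.04 0.28 0.05] 13.9 30.0
[ 0.22  -0.657  2.321 -0.032  0.955  1.113] [ 0.22  -0.657  2.321 -0.032  0.955  0.09 ]
0.25 6.45 [487.  151.2 170.5] F [ 1.   0.6 -1.7] T [-0.08  0.17  0.06] 13.9 30.0
0.5 6.8 [487.  151.2 170.5] F [ 0.4  0.1 -1.8] T [-0.09  0.31  0.07] 13.6 30.0
0.75 7.15 [487.1 151.2 170.7] F [ 0.4  0.6 -2. ] T [-0.02  0.27  0.01] 14.0 30.0
1 7.5 [487.1 151.2 170.8] F [-0.   0.  -2.3] T [-0.04  0.28  0.04] 14.2 30.0
```

```bash
python3 - <<'E'
from fit import *
p=lambda n:(lambda s:print(n,round(s["time"],2),np.round(s["ee_pos"],1),"F",np.round(s["wrist_force"],1),"T",np.round(s["wrist_torque"],2),round(s["gripper_width"]*93,1),round(s["grip_force"],1)))(robot.read_state())
T=tool(np.radians(88.5),-1)
hit=robot.move_linear(at(92),30,T,stop_force=10); print(hit); p("lift1")
if not hit:
    hit=robot.move_linear(at(145),50,T,stop_force=6); print(hit); p("lift2")
    if not hit:
        robot.move_linear(at(181),80,T); p("up")
f=robot.grab_frame("scene"); save(f,"s2.png"); cv2.imwrite("pics/s2c.png",cv2.resize(f["img"][60:260,200:460,::-1],None,fx=3,fy=3))
for r in robot.cut_out("element","scene")[:2]: print(r["p"],r["at"])
E
```

```text
False
lift1 8.23 [479.3 149.9 184.8] F [-0.2 -0.5 -1.8] T [-0.16  0.3   0.02] 13.9 30.0
False
lift2 9.44 [453.  145.5 230.1] F [-0.  -0.6 -2.1] T [-0.09  0.32 -0.01] 14.0 30.0
up 10.04 [435.4 142.5 261.6] F [ 1.   1.  -2.2] T [-0.16  0.29  0.04] 13.9 30.0
0.76 [318.2, 146.0]
0.42 [335.7, 184.6]
```

View pics/s2c.png

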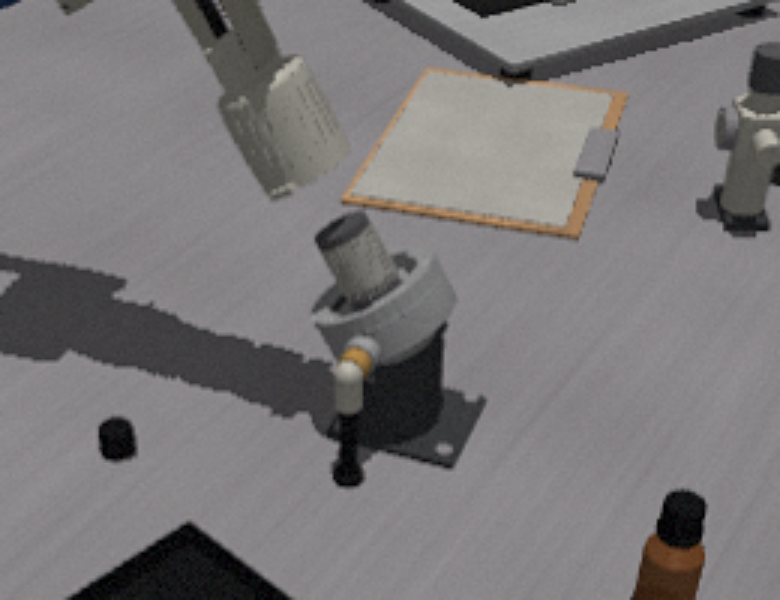

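The bowl is free and the element stays on its spigot at about (360,245) in the crop, standing on the socket floor. Now the bowl goes to the tray.

```bash
cat >> fit.py <<'E'
TC=np.array([545.8,-175.7,0]); ty=np.array([np.cos(np.radians(77.3)),np.sin(np.radians(77.3)),0]); tx=np.array([ty[1],-ty[0],0])
RD=np.c_[np.cross(tx,[0,0,-1]),tx,[0,0,-1]]
def p(n): s=robot.read_state();print(n,round(s["time"],2),np.round(s["ee_pos"],1),"F",np.round(s["wrist_force"],1),"T",np.round(s["wrist_torque"],2),round(s["gripper_width"]*93,1),round(s["grip_force"],1))
E
python3 - <<'E'
from fit import *
B=TC-60*ty
robot.move_linear([460,0,285],150,RD); p("mid")
robot.move_ptp(B+[0,0,200],RD); p("above")
robot.move_linear(B+[0,0,90],90); p("near")
print(robot.move_linear(B+[0,0,73],15,stop_force=4)); p("down")
f=robot.grab_frame("scene"); save(f,"s3.png"); cv2.imwrite("pics/s3c.png",cv2.resize(f["img"][180:400,100:380,::-1],None,fx=2.7,fy=2.7))
E
```

```text
mid 11.27 [4.599e+02 4.000e-01 2.848e+02] F [-0.9 -0.3 -1.9] T [-0.09 -0.06  0.01] 13.8 30.0
above 12.28 [ 533.  -233.1  200.9] F [ 0.   1.1 -0.3] T [-0.02 -0.1   0.01] 14.0 30.0
near 13.66 [ 533.2 -234.5   90.9] F [ 0.2 -0.6 -1.5] T [-0.03 -0.04 -0.02] 13.9 30.0
True
down 14.41 [ 532.5 -234.    79. ] F [-0.7  0.5  4.5] T [-0.09  0.07 -0.04] 14.0 30.0
```

View pics/s3c.png

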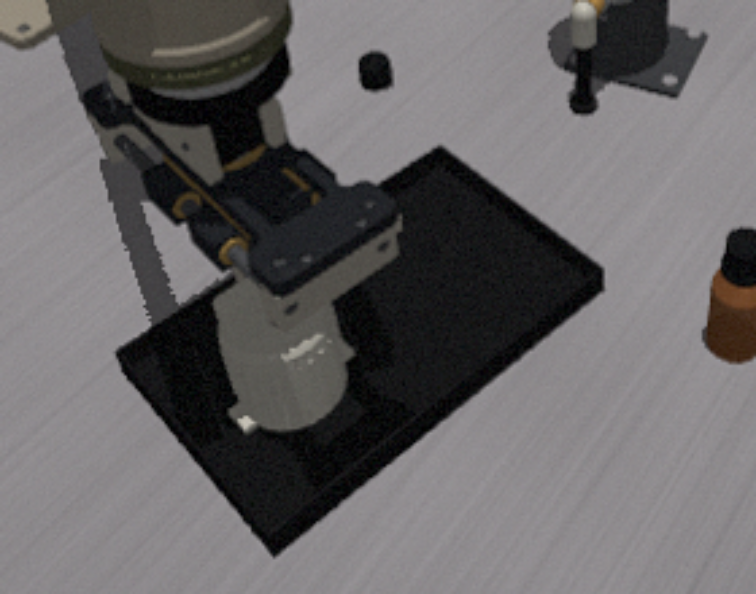

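```bash
python3 - <<'E'
from fit import *
s=robot.read_state(); x=np.array(s["ee_pos"])
robot.command_gripper(0.45); robot.move_linear(x+[0,0,50],80); p("off")
robot.move_linear(x+[0,0,150],150); robot.command_gripper(1.0)
T=tool(np.radians(88.5),-1)
robot.move_linear([460,0,285],250,T)
robot.move_ptp(at(180),T); p("pre")
st=robot.read_state(); f=robot.grab_frame("wrist"); save(f,"w4.png")
for r in robot.cut_out("element","wrist")[:2]:
    P=(cloud(f,r["pixels"],st)-O)@Rf(YAW); print(round(r["p"],2),r["at"],np.median(P,0))
    t=P[(P[:,2]>54)&(P[:,2]<66)&(np.hypot(P[:,0],P[:,1])<30)]; print(len(t),"top",t.mean(0),t.min(0),t.max(0)) if len(t) else 0
for h in (22,60): print(robot.inverse_kinematics(at(h),T) is not None)
f=robot.grab_frame("top"); 
for r in robot.cut_out("bowl","top")[:2]:
    P=cloud(f,r["pixels"]);print("bowl",round(r["p"],2),r["at"],np.median(P,0).round(),P.max(0).round())
E
```

```text
off 15.92 [ 532.4 -234.   128.7] F [-0.5 -0.3  0.9] T [-0.06 -0.03  0.03] 42.0 0.0
pre 19.57 [436.1 142.3 260.6] F [-0.  -0.2 -0.9] T [-0.03  0.22 -0.01] 93.4 0.0
0.72 [308.6, 183.9] [-1.11770579  3.48821713 60.11871   ]
1812 top [-1.02148476 -0.08622576 60.213438  ] [-21.02947794 -20.96293222  54.09241752] [18.70718867 19.36025381 62.58763349]
True
True
bowl 0.63 [437.4, 209.9] [ 532. -225.   73.] [ 572. -194.  111.]
```

View pics/w4.png

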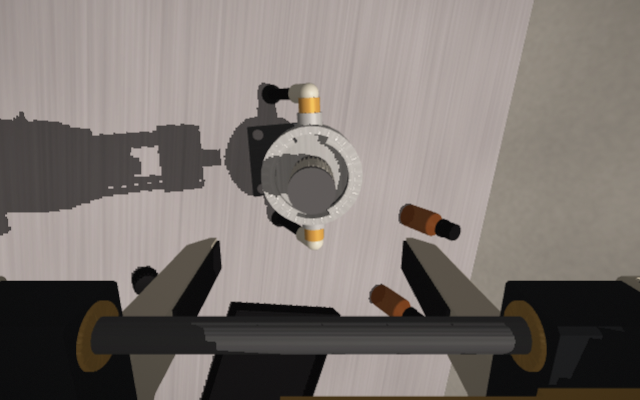

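The element's round top is at about (312,188), between the fingers, about 1 mm off the filter axis and 60 mm above the socket floor, as it should be. The bowl stands in the tray. I'll take the element next.

```bash
python3 - <<'E'
from fit import *
T=tool(np.radians(88.5),-1); d=Rf(YAW)[:,0]*-1.2
robot.move_linear(at(80)+d,150,T)
hit=robot.move_linear(at(23)+d,70,T,stop_force=8); p(("down",hit))
if not hit:
    robot.command_gripper(0.0); p("closed")
    w=robot.read_state()["gripper_width"]*93
    if 36<w<43:
        hit=robot.move_linear(at(45)+d,30,T,stop_force=8); p(("l1",hit))
        if not hit:
            robot.move_linear(at(170)+d,110,T); p("up")
            E_=TC+60*ty
            robot.move_linear([460,0,285],180,RD)
            robot.move_ptp(E_+[0,0,180],RD)
            robot.move_linear(E_+[0,0,37],90); p("near")
            print(robot.move_linear(E_+[0,0,18],15,stop_force=4)); p("down")
            f=robot.grab_frame("scene"); cv2.imwrite("pics/s5c.png",cv2.resize(f["img"][180:400,100:380,::-1],None,fx=2.7,fy=2.7))
E
```

```text
('down', False) 21.56 [512.4 155.6 124.8] F [-0.1 -0.2  0.4] T [-0.05  0.15  0.06] 93.1 0.0
closed 22.44 [512.2 155.5 124.3] F [-0.1  0.2 -0.2] T [-0.04  0.16 -0.04] 39.6 30.0
('l1', False) 23.32 [501.3 153.7 143.3] F [ 0.7  0.4 -0.2] T [-0.07  0.26 -0.04] 39.5 30.0
up 24.61 [439.6 143.2 250.7] F [ 0.8  1.1 -0. ] T [-0.06  0.24 -0.02] 39.8 30.0
near 28.09 [ 559.5 -117.3   37.7] F [ 0.5 -0.2 -0.9] T [-0.04 -0.09  0.  ] 39.4 30.0
True
down 28.87 [ 558.9 -117.1   26.3] F [-1.4  0.5  5.2] T [-0.    0.13 -0.02] 39.6 30.0
```

View pics/s5c.png

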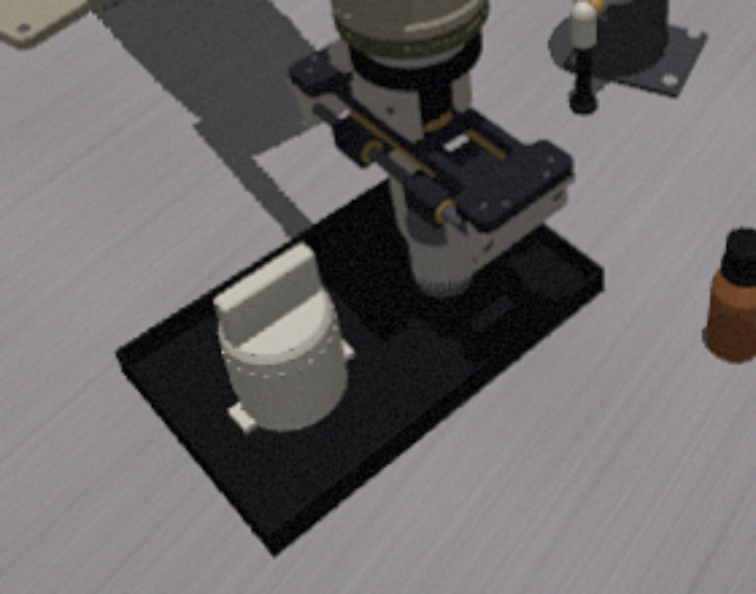

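The bowl stands upright at about (290,350) in the crop, and the element is on the tray floor at about (440,270). Contact came at TCP z = 26, as expected. I'll release, retreat and check.

```bash
python3 - <<'E'
from fit import *
x=np.array(robot.read_state()["ee_pos"])
robot.command_gripper(0.7); robot.move_linear(x+[0,0,70],80); robot.move_linear(x+[-60,0,230],150); p("off")
robot.sleep(0.3)
f=robot.grab_frame("scene"); save(f,"s6.png")
E
```

```text
off 31.88 [ 498.6 -116.9  255. ] F [ 0.8 -0.2  0.6] T [-0.02 -0.03 -0.01] 65.2 0.0
```

View pics/s6.png

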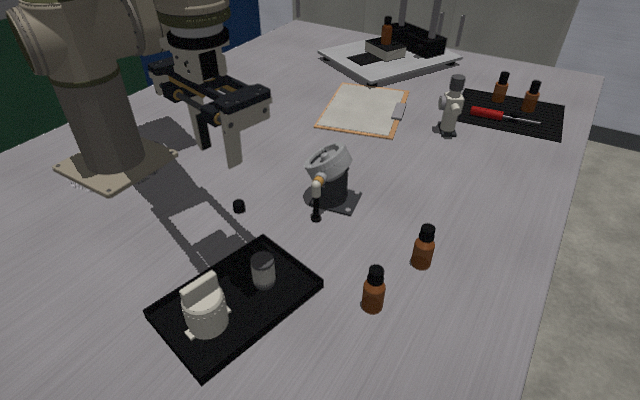

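The bowl at (205,308) and the element at (263,271) both stand in the tray. The vials at (373,290) and (422,248) and the cap at (238,206) have not moved.

```bash
python3 -c "
from station import robot
print(robot.hand_in())"
```

```text
the job is handed in; nothing more can be done
None
```

The job is handed in at about 32 s on the robot's clock: the bowl and then the element were set down standing in the tray, and the vials and cap look undisturbed in the last picture.

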